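Register a sharpening stone in its holder

ROBOT

A 6-joint arm with a two-finger parallel gripper is mounted at the origin on a cart in front of the work surface, level with it; the furniture and walls round the work are solid. World frame = base frame: x ahead of the robot, y to its left, z up, the work surface at z = 0. Lengths are in m, angles in rad, forces in N, time in s.
With the tool pointing down it reaches from about 0.3 to 0.825 m from the base axis. Payload 5.4 kg.
Tool frame: the origin (TCP) lies midway between the tips of the shut fingers; the grasp point (between the pads) lies behind it (robot.pinch_z is the z of the grasp point in the tool frame, in m); z points along the fingers, y is the direction in which the jaws open and shut (so a half turn about z gives the same grasp; the last joint's range is limited). The gripper opens to 92 mm and grips with 3 to 60 N. Pads are 20 mm wide; open, the fingers measure 128 mm over their backs; the gripper's body (75 mm by 189 mm) begins 69 mm behind the grasp point.
Start: joints at [1.064, 0.158, 1.597, -0, 1.386, -0.21], TCP at [0.168, 0.55, 0.215] pointing down, gripper open.
Joint ranges: [-2.91, 2.91], [-0.94, 2.29], [0.18, 2.7], [-1.29, 4.43], [0.17, 2.64], [-3, 3]. Speed limits (rad/s): [2.57, 2.57, 3.14, 3.14, 3.14, 3.14].

INTERFACE

Orientations are given as a unit quaternion [x, y, z, w].
In Python, from plant import robot gives the robot as it stands.
- The arm moves only by the tool carry_out, never from a script. Its argument "targets" is a list of rows, each an object with "twist": the turn, a rotation vector about the tool's x, y, z in degrees, a list of three; "offset": the shift along the tool's x, y, z in mm, a list of three; "fingers": the finger opening in mm, from 0 to 91.9. A call has 1 to 8 rows; each row is the pose to reach, as a shift and turn from the pose commanded when the call began, along the tool's axes at that moment; what a row does not reach only later rows make up. A row lasts 1/12 s, in which the tool goes at most 41.7 mm and 7.16 degrees, less where a joint would pass 70% of its speed; a pose out of reach is approached as far as the arm can. A call with a gripper value outside its range is refused whole. The fingers move at their own pace and stop on an object; the grip force is fixed at half the most. Time passes only in rows, so rows that repeat a pose let the fingers close. It gives the time, the measured TCP pose, the force and the opening at its end, in the units of the state.
- robot.get_state(): the state, without advancing time (a new reading comes with each control period).
- robot.camera(name): name is "side" or "top" or "wrist"; returns the picture (420x560x3 uint8, blue, green, red); there is no depth.
- robot.camera_params(name): a dict with "fx", "fy", "cx", "cy" (pixels), "eye" and "attitude" of the camera in the world. Camera axes: x right, y down, z forward; pixel columns grow to the right and rows downward; lengths in m; the calibration is good to about 2 mm. A picture is of the moment at which its call begins: read the wrist's pose just before it. camera_params takes no time and is no camera call; for the wrist camera it gives the pose at the moment of the call.
- robot.finish_job(): hands the job in, once; it reports no verdict.
Trained networks look in the newest picture that a camera, given by its name, has taken for a name from the list of things; names that differ only in an ending like _2 or _b are one class to them, and where a whole thing is asked for, a point or a joint stands for the part that bears it (a point fixed in the world has none). Each returns a list of dicts, best first, with "p" (0 to 1); they miss things now and then, are a little off and sometimes report something else, mostly with a low value. They report only what shows in the picture. A call takes as long as a camera call.
- robot.silhouettes(camera, thing): "pixels" (420x560 bool, what is visible of it) and "location" ([column, row] in pixels, amid what is visible of it).
- robot.pinpoint(camera, thing): "location" ([column, row] in pixels: a listed point, or the origin of a listed thing).
The state is a dict: "t": time; "joint_pos": joint angles; "qd": joint speeds; "joint_efforts": joint torques, N m; "tcp_pos": TCP position; "tool_rot": TCP orientation; "ft_force": force on the tool from outside, world axes, zero at the start; "wrist_torque": the same for the moment, N m; "grip_width": finger opening in m.
Only numpy, scipy, OpenCV 4.12 (cv2) and the standard library are available. Lean on these libraries where they do the work, as an engineer would, in place of code of your own. Each camera call takes 0.05 s, during which the arm holds its last target. There are 200 camera calls.

TASK

Take the sharpening stone off the sloping draining stand and lay it gently on the wooden bed of the stone holder, flat, pale face up, lengthwise along the long steel fence but a good finger's width clear of both the fence and the end stop, and let go of it. Then push it on the bed until its long side is flush against the long fence and its end is flush against the end stop, and leave it lying there. Do not drop or knock the stone, which is brittle, and do not disturb the mug, the teapot or the jar.

Things in the scene. Friction and masses are not known exactly. Their poses are not given: they have to be found in the camera images.
- stone: Sharpening stone: bar 170 x 50 x 30 mm (x, y, z), 0.4 to 0.65 kg, dark grey below, pale above. Origin: centre of the dark underside; x along its length, z out of the pale face. It starts lying lengthwise up the draining stand's 24 degree slope (rising away from the robot), pale face up; both long sides are free for a grip across its 50 mm width, fingers square to the slope.
- draining_stand: Fixed stand: wooden foot 180 x 100 x 12 mm; two 6 mm steel wires, 26 mm apart (narrower than the stone), form a 24 degree slope rising towards its +x, 0.13 m high at the top. Their lower ends turn up 19 mm as a lip. Origin: centre of the foot's underside, z up; the centre of the stone's underside rests 95 mm above it.
- stone_holder: Fixed wooden bed 160 x 250 mm (x, y), level, its top 18 mm above the worktop. Origin: centre of its underside; z up, x away from the robot (within its yaw), y left, along its length. Steel fence along the far side, steel stop at the left end, near and right sides open. With the stone home its origin is at (30, 15, 18) mm here, its length along y (either end first).
- fence_face (a point): Middle of the long steel fence's inner face, at bed height; at (55, -5, 18) mm in the holder's frame. The fence is 170 mm long (y), 12 mm thick and 20 mm high above the bed, 10 mm less than the stone. Sliding the stone on the bed takes about 3 to 10 N, with a short peak as a push begins.
- end_stop_face (a point): Middle of the end stop's inner face, at bed height; at (5, 100, 18) mm in the holder's frame. The stop is 62 mm wide (x), 12 mm thick and 20 mm high above the bed.
- mug: Bystander: orange mug, 81 x 113 x 101 mm, standing near the front edge of the worktop on the right, before the hob (not the like mug in the far left corner); origin under its centre.
- teapot: Bystander: small steel teapot, 98 x 170 x 110 mm, standing on the worktop; origin under its centre.
- jar: Bystander: dark round jar with a green lid, 75 mm wide, 83 mm high, standing on the worktop; origin under its centre.

How it is judged:
On the way:
1. the stone lies flat on the bed, pale face up, lengthwise, let go, more than 8 mm clear of both fence and end stop (z of stone in the frame of stone_holder between 0.015 and 0.021 m and x of stone in the frame of stone_holder between -0.08 and 0.022 m and y of stone in the frame of stone_holder between -0.1 and 0.007 m and angle between stone's own z axis and vertical below 0.04 rad and angle between the x axis of stone and the y axis of stone_holder, either way round below 0.35 rad and contact force between stone and the fingers below 0.2 N and linear speed of stone below 0.02 m/s), for 0.2 s.
At the end, for the whole second after the job is handed in: The stone lies at rest, flat on the bed, pale face up, within 2.5 mm of both the long fence and the end stop, its length within 0.025 rad of the fence's direction (x of stone in the frame of stone_holder between 0.0275 and 0.033 m and y of stone in the frame of stone_holder between 0.0125 and 0.018 m and z of stone in the frame of stone_holder between 0.015 and 0.021 m and angle between stone's own z axis and vertical below 0.03 rad and angle between the x axis of stone and the y axis of stone_holder, either way round below 0.025 rad and linear speed of stone below 0.01 m/s); the robot touches nothing.
It fails at once if the stone is struck on or pressed against the holder with more than 150 N (contact force between stone and stone_holder above 150 N).
It fails at once if the stone is dropped or knocked: it moves faster than 0.35 m/s with no finger touching it (linear speed of stone above 0.35 m/s and contact force between stone and the fingers below 0.1 N).
It fails at once if the mug, the teapot or the jar is moved more than 20 mm (distance of any of mug, teapot, jar from where it was at the start of the episode above 0.02 m).
It also fails if it takes over 58 s, if anything falls off the work surface, if the arm or the gripper's body presses on something with over 40 N, if the wrist force passes 120 N, or if a joint passes its speed limit or range.

## Working session

There is one attempt and no reset: what is moved stays moved. The work goes in short steps, Python scripts to look and compute and a tool call to move; the robot and the scene stay as the last step left them, time stands still between calls to the robot, and variables do not carry over. Pictures are saved under pics/ and viewed, about 8 in all and at most 12, crops included, and the job is handed in when it is done.

Besides the shell and the picture viewer there is one more tool, called after "Emit:" in YAML: its name, and indented under it one key for each argument. carry_out: Moves the arm, as the interface text tells. Its arguments: {"type":"object","properties":{"targets":{"type":"array"}},"required":["targets"]}

```bash
mkdir -p pics; ls
cat > h.py <<'E'
import numpy as np, cv2
from scipy.spatial.transform import Rotation as R
from plant import robot
def cam(n):
    p=robot.camera_params(n); return p
def rot(a):
    a=np.array(a,float)
    return a if a.shape==(3,3) else R.from_quat(a).as_matrix()
def ray(n,px,p=None):
    p=p or cam(n); d=np.array([(px[0]-p['cx'])/p['fx'],(px[1]-p['cy'])/p['fy'],1.])
    return np.array(p['eye'],float), rot(p['attitude'])@d
def onz(n,px,z,p=None):
    e,d=ray(n,px,p); return e+d*(z-e[2])/d[2]
def proj(n,X,p=None):
    p=p or cam(n); c=(np.atleast_2d(X)-np.array(p['eye']))@rot(p['attitude'])
    return np.c_[p['fx']*c[:,0]/c[:,2]+p['cx'],p['fy']*c[:,1]/c[:,2]+p['cy']]
def tri(obs):
    A=np.zeros((3,3));b=np.zeros(3)
    for e,d in obs:
        d=d/np.linalg.norm(d);P=np.eye(3)-np.outer(d,d);A+=P;b+=P@e
    X=np.linalg.solve(A,b); return X,[np.linalg.norm((np.eye(3)-np.outer(d,d)/(d@d))@(X-e)) for e,d in obs]
E
python3 - <<'E'
from h import *
print(robot.get_state(), robot.pinch_z)
for n in ('side','top'):
    im=robot.camera(n); cv2.imwrite(f'pics/{n}0.png',im); print(n,cam(n))
    for t in ('stone','draining_stand','stone_holder','fence_face','end_stop_face','mug','teapot','jar'):
        print(n,t,[(np.round(d['location'],1),round(d['p'],2)) for d in robot.pinpoint(n,t)[:2]])
E
```

```text
pics
{'t': 0.0, 'joint_pos': array([ 1.06390013e+00,  1.59035691e-01,  1.59822469e+00,  1.26103436e-05,
        1.38616924e+00, -2.10107200e-01]), 'qd': array([-9.72847487e-05, -3.49156946e-05,  1.88328418e-03,  3.92766165e-04,
        2.76132933e-05,  9.97447250e-05]), 'joint_efforts': array([ 7.27996776e-04, -3.85565579e+01, -3.22110200e+01,  7.01268576e-02,
        3.78162798e-02, -1.37138372e-04]), 'tcp_pos': array([0.16787441, 0.54930537, 0.21363019]), 'tool_rot': array([ 1.47851556e-01,  9.89009137e-01, -8.57915716e-04, -3.28072892e-04]), 'ft_force': array([ 0.75382163, -0.6052489 , -0.55982446]), 'wrist_torque': array([-0.01312013, -0.0255319 , -0.00102571]), 'grip_width': 0.09193746196996293} -0.0187
side {'fx': 486.85660215970574, 'fy': 486.85660215970574, 'cx': 282.803529534291, 'cy': 211.27787005667477, 'eye': array([-0.14543661, -1.3348126 ,  0.96542939]), 'attitude': array([ 0.84420869, -0.1912039 ,  0.12011619, -0.48613255])}
side stone [(array([309. , 237.1]), 0.67)]
side draining_stand [(array([305.5, 263. ]), 0.96), (array([321.8, 218.7]), 0.65)]
side stone_holder [(
[... 214 characters left out ...]
side jar []
top {'fx': 498.93893430152235, 'fy': 498.93893430152235, 'cx': 279.50473629073554, 'cy': 205.1021726157357, 'eye': array([-0.53096143,  0.4964534 ,  1.57124532]), 'attitude': array([-0.54020903,  0.77516952, -0.2737939 ,  0.17978689])}
top stone [(array([339.5, 195.2]), 0.72)]
top draining_stand [(array([336.4, 202.9]), 0.6)]
top stone_holder [(array([249.9, 227.4]), 0.96), (array([223.2, 233.7]), 0.61)]
top fence_face [(array([243.8, 214.4]), 0.65)]
top end_stop_face [(array([225.7, 235.9]), 0.62), (array([406.2, 215.6]), 0.24)]
top mug [(array([404. , 214.6]), 0.9)]
top teapot [(array([172. , 282.4]), 0.77)]
top jar [(array([266.5, 194.2]), 0.71), (array([172.2, 283.8]), 0.65)]
```

Run:
```python
from h import *
S={'stone':(309,237.1),'draining_stand':(305.5,263),'stone_holder':(268.3,212.3),'fence_face':(278.8,205.6),'end_stop_face':(256.5,195.4),'mug':(309.2,318.9),'teapot':(209.6,182.2)}
T={'stone':(339.5,195.2),'draining_stand':(336.4,202.9),'stone_holder':(249.9,227.4),'fence_face':(243.8,214.4),'end_stop_face':(225.7,235.9),'mug':(404,214.6),'teapot':(172,282.4),'jar':(266.5,194.2)}
Z={'fence_face':.018,'end_stop_face':.018,'stone':.095}
for k in T:
    if k in S: X,e=tri([ray('side',S[k]),ray('top',T[k])]); print(k,X.round(4),np.round(e,4),end=' ')
    print(k,onz('top',T[k],Z.get(k,0)).round(4), onz('side',S[k],Z.get(k,0)).round(4) if k in S else '')
a=cv2.imread('pics/side0.png')[110:380,130:400];b=cv2.imread('pics/top0.png')[120:330,130:450]
cv2.imwrite('pics/c0.png',np.hstack([cv2.resize(a,(400,400),interpolation=3),cv2.resize(b,(400,400*210//320),interpolation=3) if 0 else cv2.copyMakeBorder(cv2.resize(b,(400,262),interpolation=3),0,138,0,0,0)]))
```

```text
stone [ 0.5281 -0.1735  0.0926] [0.0084 0.0084] stone [ 0.5161 -0.1699  0.095 ] [ 0.5369 -0.1704  0.095 ]
draining_stand [ 0.5331 -0.1786  0.0061] [0.0114 0.0114] draining_stand [ 0.5512 -0.184   0.    ] [ 0.5235 -0.179   0.    ]
stone_holder [5.526e-01 1.825e-01 5.000e-04] [0.0012 0.0012] stone_holder [0.5545 0.1823 0.    ] [0.5515 0.1823 0.    ]
fence_face [0.604 0.189 0.018] [0.0042 0.0042] fence_face [0.6093 0.1884 0.018 ] [0.5987 0.1852 0.018 ]
end_stop_face [0.5396 0.2843 0.024 ] [0.0066 0.0066] end_stop_face [0.5357 0.2841 0.018 ] [0.5522 0.3009 0.018 ]
mug [ 0.4087 -0.4162 -0.007 ] [0.0011 0.0011] mug [ 0.4057 -0.4125 -0.    ] [ 0.4035 -0.4234  0.    ]
teapot [0.4204 0.519  0.0047] [0.0025 0.0025] teapot [0.4204 0.519  0.    ] [0.4261 0.5306 0.    ]
jar [0.6894 0.0659 0.    ]
```

View pics/c0.png

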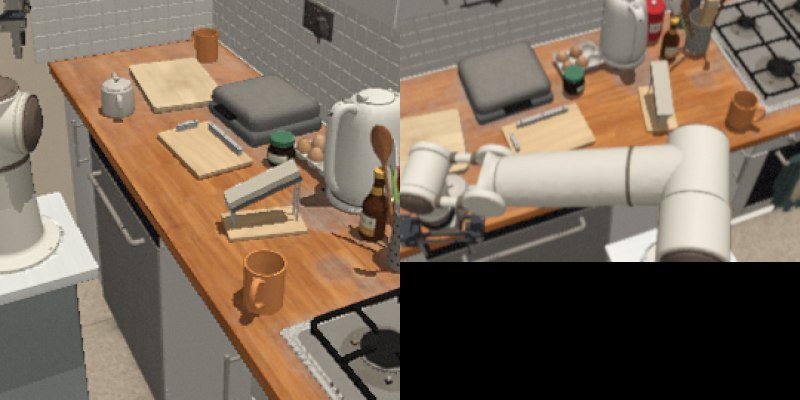

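```bash
cat >> h.py <<'E'
def pose():
    s=robot.get_state(); return np.array(s['tcp_pos']),R.from_quat(s['tool_rot'])
def frame(x,z):
    x=np.array(x,float);z=np.array(z,float)/np.linalg.norm(z);x=x-z*(x@z);x/=np.linalg.norm(x)
    return R.from_matrix(np.c_[x,np.cross(z,x),z])
def to(p,r):
    p0,r0=pose(); o=r0.inv().apply(np.array(p)-p0)*1000; t=np.degrees((r0.inv()*r).as_rotvec())
    print('offset',o.round(1).tolist(),'twist',t.round(2).tolist(),'rows',max(np.linalg.norm(o)/41.7,np.linalg.norm(t)/7.16).round(1))
E
python3 - <<'E'
from h import *
p,r=pose();c=cam('wrist')
print('cam in tool',r.inv().apply(c['eye']-p), (r.inv()*R.from_matrix(rot(c['attitude']))).as_matrix().round(3),c['fx'])
to([.47,.10,.36],frame([-1,0,0],[0,0,-1]))
E
```

```text
cam in tool [ 0.0825414   0.00021852 -0.16954396] [[ 0.001 -0.957 -0.292]
 [ 1.     0.001  0.   ]
 [ 0.    -0.292  0.957]] 316.33675392290235
offset [-420.2, -341.9, -145.4] twist [-0.0, 0.0, -17.0] rows 13.5
```

Emit:
carry_out:
  targets:
    - {"offset":[-150,-120,-120],"twist":[0,0,-8],"fingers":91.9}
    - {"offset":[-150,-120,-120],"twist":[0,0,-8],"fingers":91.9}
    - {"offset":[-420,-400,-145],"twist":[0,0,-17],"fingers":91.9}
    - {"offset":[-420,-400,-145],"twist":[0,0,-17],"fingers":91.9}
    - {"offset":[-420,-400,-145],"twist":[0,0,-17],"fingers":91.9}
    - {"offset":[-420,-400,-145],"twist":[0,0,-17],"fingers":91.9}
    - {"offset":[-420,-400,-145],"twist":[0,0,-17],"fingers":91.9}
    - {"offset":[-420,-400,-145],"twist":[0,0,-17],"fingers":91.9}

```text
t: 1.57
tcp_pos: [0.3248, 0.2775, 0.3073]
tool_rot: [-0.0, 1.0, 0.0, 0.0]
ft_force: [0.9, 0.0, 0.9]
grip_width: 0.0921
```

Run:
```python
from h import *
print(pose()[0],robot.get_state()['t']); to([.47,.03,.36],frame([-1,0,0],[0,0,-1]))
```

```text
[0.3247521  0.27751056 0.30728871] 1.5667
offset [-145.2, -247.6, -52.7] twist [0.02, 0.05, 0.03] rows 7.0
```

Emit:
carry_out:
  targets:
    - {"offset":[-145,-248,-53],"twist":[0,0,0],"fingers":91.9}
    - {"offset":[-145,-248,-53],"twist":[0,0,0],"fingers":91.9}
    - {"offset":[-145,-248,-53],"twist":[0,0,0],"fingers":91.9}
    - {"offset":[-145,-248,-53],"twist":[0,0,0],"fingers":91.9}
    - {"offset":[-145,-248,-53],"twist":[0,0,0],"fingers":91.9}
    - {"offset":[-145,-248,-53],"twist":[0,0,0],"fingers":91.9}
    - {"offset":[-145,-248,-53],"twist":[0,0,0],"fingers":91.9}
    - {"offset":[-145,-248,-53],"twist":[0,0,0],"fingers":91.9}

```text
t: 2.23
tcp_pos: [0.4719, 0.0256, 0.3604]
tool_rot: [0.003, 1.0, -0.001, 0.001]
ft_force: [-0.4, 0.8, 0.3]
grip_width: 0.0918
```

Run:
```python
from h import *
p=cam('wrist'); im=robot.camera('wrist'); cv2.imwrite('pics/w1.png',im); print(pose()[0],robot.get_state()['t'])
np.savez('w1.npz',**{k:np.array(v) for k,v in p.items()})
Z={'fence_face':.018,'end_stop_face':.018,'stone':.095}
for t in ('stone','draining_stand','stone_holder','fence_face','end_stop_face','jar','teapot'):
    print(t,[(np.round(d['location'],1),round(d['p'],2),onz('wrist',d['location'],Z.get(t,0),p).round(4)) for d in robot.pinpoint('wrist',t)[:2]])
for t in ('stone','stone_holder'):
    s=robot.silhouettes('wrist',t)
    if s: 
        m=s[0]['pixels'].astype(np.uint8); np.save('m_'+t,m); q=cv2.minAreaRect(cv2.findNonZero(m)); print(t,s[0]['p'],m.sum(),cv2.boxPoints(q).round(1).tolist())
cv2.imwrite('pics/w1b.png',cv2.resize(im,(800,600),interpolation=3))
```

```text
[0.47057653 0.02829391 0.35989536] 2.2833
stone [(array([145.3, 217.5]), 0.81, array([ 0.531 , -0.1781,  0.095 ]))]
draining_stand [(array([170.2, 204.1]), 0.66, array([ 0.5377, -0.176 ,  0.    ]))]
stone_holder [(array([379.6, 206.9]), 0.67, array([0.5447, 0.1888, 0.    ]))]
fence_face [(array([379. , 241.7]), 0.79, array([0.6026, 0.1874, 0.018 ])), (array([434.4, 212.3]), 0.62, array([0.5494, 0.2767, 0.018 ]))]
end_stop_face [(array([439.3, 212.6]), 0.92, array([0.5499, 0.285 , 0.018 ]))]
jar [(array([299.6, 288.7]), 0.7, array([0.7053, 0.0505, 0.    ]))]
teapot []
stone 0.75 5448 [[103.0999984741211, 275.6000061035156], [140.5, 152.39999389648438], [184.0, 165.6999969482422], [146.6999969482422, 288.79998779296875]]
stone_holder 0.7 13142 [[305.70001220703125, 167.1999969482422], [459.8999938964844, 159.5], [464.5, 251.1999969482422], [310.20001220703125, 258.8999938964844]]
```

View pics/w1b.png

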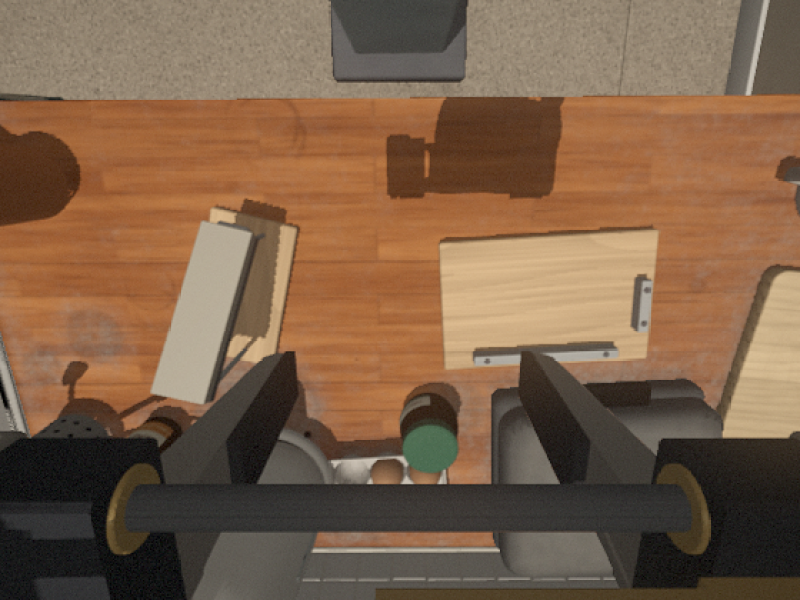

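```bash
cat >> h.py <<'E'
from scipy.optimize import least_squares
def corners(im,pts,w=4):
    g=cv2.cvtColor(im,cv2.COLOR_BGR2GRAY); q=np.array(pts,np.float32).reshape(-1,1,2).copy()
    return cv2.cornerSubPix(g,q,(w,w),(-1,-1),(3,40,.01)).reshape(-1,2)
def load(f): return {k:(v if v.ndim else float(v)) for k,v in np.load(f).items()}
E
python3 - <<'E'
from h import *
im=cv2.imread('pics/w1.png');p=load('w1.npz');k=560/800
hp=np.array([(440,241),(657,229),(647,359),(446,369)])*k
sp=np.array([(203,222),(256,235),(210,403),(152,392)])*k
H=np.array([(-80,-125,18),(-80,125,18),(80,125,18),(80,-125,18)])/1e3
S=np.array([(-85,-25,30),(-85,25,30),(85,25,30),(85,-25,30)])/1e3
th=np.radians(24)
def hw(v,P): return R.from_euler('z',v[2]).apply(P)+[v[0],v[1],0]
def sw(v,P): return R.from_euler('z',v[2]).apply(R.from_euler('y',-th).apply(P))+[v[0],v[1],v[3] if len(v)>3 else .095]
for nm,pts,P,f,v0 in (('holder',hp,H,hw,[.55,.19,.05]),('stone',sp,S,sw,[.53,-.178,-.2]),('stone z',sp,S,sw,[.53,-.178,-.2,.095])):
    for q in (pts,corners(im,pts)):
        s=least_squares(lambda v:(proj('wrist',f(v,P),p)-q).ravel(),v0)
        print(nm,s.x.round(4),np.abs(s.fun).max().round(2),(q-pts).round(1).tolist())
E
```

```text
holder [0.5479 0.1894 0.0552] 2.36 [[0.0, 0.0], [0.0, 0.0], [0.0, 0.0], [0.0, 0.0]]
holder [0.548  0.1878 0.0581] 1.86 [[-0.8, 1.1], [-0.6, 0.2], [-1.2, -1.1], [-1.1, -0.2]]
stone [ 0.5341 -0.1697 -0.2471] 1.86 [[0.0, 0.0], [0.0, 0.0], [0.0, 0.0], [0.0, 0.0]]
stone [ 0.5344 -0.1702 -0.2555] 2.93 [[4.0, -0.4], [-3.1, -1.5], [-2.3, 1.6], [0.0, 1.3]]
stone z [ 0.5367 -0.1736 -0.2484  0.0868] 1.78 [[0.0, 0.0], [0.0, 0.0], [0.0, 0.0], [0.0, 0.0]]
stone z [ 0.5357 -0.1722 -0.2562  0.0908] 2.8 [[4.0, -0.4], [-3.1, -1.5], [-2.3, 1.6], [0.0, 1.3]]
```

```bash
cat >> h.py <<'E'
TH=np.radians(24)
def stonepose(v):
    r=R.from_euler('z',v[2])*R.from_euler('y',-TH); s=r.as_matrix(); return np.array([v[0],v[1],.095]),s[:,0],s[:,2]
def grasp(v,back):
    o,s,n=stonepose(v); return o+n*(.005+back), frame(-s,-n)
E
python3 - <<'E'
from h import *
to(*grasp([.5345,-.171,-.25],.09))
E
```

```text
offset [-27.7, -193.5, 178.0] twist [3.02, -23.86, 14.2] rows 6.3
```

Emit:
carry_out:
  targets:
    - {"offset":[-28,-193,178],"twist":[3,-23.9,14.2],"fingers":91.9}
    - {"offset":[-28,-193,178],"twist":[3,-23.9,14.2],"fingers":91.9}
    - {"offset":[-28,-193,178],"twist":[3,-23.9,14.2],"fingers":91.9}
    - {"offset":[-28,-193,178],"twist":[3,-23.9,14.2],"fingers":91.9}
    - {"offset":[-28,-193,178],"twist":[3,-23.9,14.2],"fingers":91.9}
    - {"offset":[-28,-193,178],"twist":[3,-23.9,14.2],"fingers":91.9}
    - {"offset":[-28,-193,178],"twist":[3,-23.9,14.2],"fingers":91.9}
    - {"offset":[-28,-193,178],"twist":[3,-23.9,14.2],"fingers":91.9}

```text
t: 3.4
tcp_pos: [0.4954, -0.1624, 0.1781]
tool_rot: [0.124, 0.971, -0.025, 0.204]
ft_force: [-0.0, 0.7, -0.1]
grip_width: 0.0921
```

Run:
```python
from h import *
robot.camera('wrist')
p=cam('wrist'); im=robot.camera('wrist'); cv2.imwrite('pics/w2.png',im); print(pose()[0],robot.get_state()['t'])
np.savez('w2.npz',**{k:np.array(v) for k,v in p.items()})
print([(d['location'],d['p'],onz('wrist',d['location'],.095,p)) for d in robot.pinpoint('wrist','stone')])
v=[.5345,-.171,-.25]; o,s,n=stonepose(v); y=np.cross(n,s)
for a in np.array([(-85,-25,30),(-85,25,30),(85,25,30),(85,-25,30)])/1e3:
    q=proj('wrist',o+a[0]*s+a[1]*y+a[2]*n,p)[0]; print(q.round(1)); cv2.circle(im,tuple(int(c) for c in q),3,(0,0,255),1)
cv2.imwrite('pics/w2b.png',cv2.resize(im,(800,600),interpolation=3))
to(*grasp(v,0))
```

```text
[ 0.49736417 -0.1614548   0.18193823] 3.5
[([281.0, 214.4], 0.86, array([ 0.53255053, -0.17437205,  0.095     ]))]
[249.6 113.4]
[320.4 113.2]
[314.6 319.8]
[256.6 320. ]
offset [1.4, -0.3, 90.7] twist [-0.01, 0.1, -0.04] rows 2.2
```

View pics/w2b.png

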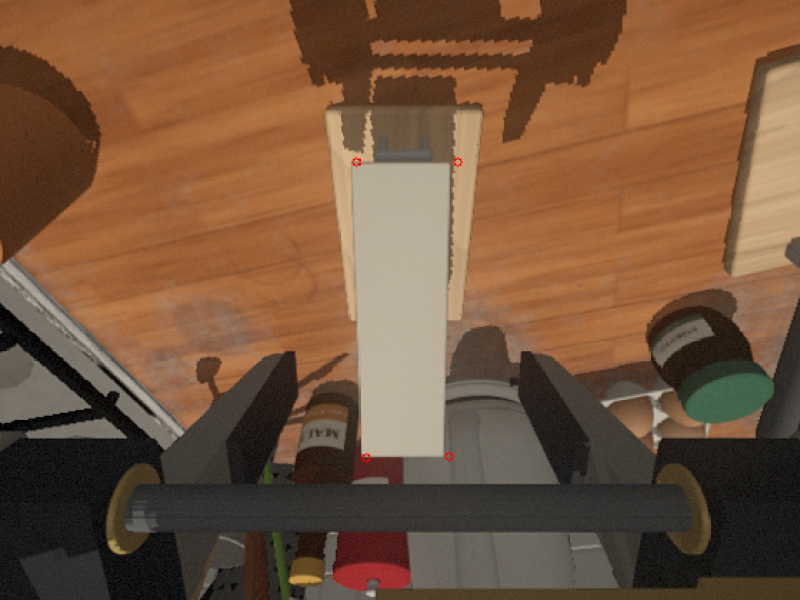

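Emit:
carry_out:
  targets:
    - {"offset":[1,-3,30],"twist":[0,0,0],"fingers":91.9}
    - {"offset":[1,-3,55],"twist":[0,0,0],"fingers":91.9}
    - {"offset":[1,-3,75],"twist":[0,0,0],"fingers":91.9}
    - {"offset":[1,-3,85],"twist":[0,0,0],"fingers":91.9}
    - {"offset":[1,-3,90],"twist":[0,0,0],"fingers":91.9}
    - {"offset":[1,-3,90],"twist":[0,0,0],"fingers":91.9}

```text
t: 4.05
tcp_pos: [0.5319, -0.1726, 0.0995]
tool_rot: [0.122, 0.97, -0.026, 0.207]
ft_force: [0.5, 0.6, 0.1]
grip_width: 0.092
```

Run:
```python
from h import *
s=robot.get_state();print(s['tcp_pos'],s['ft_force'],s['t'])
im=robot.camera('side');o=[im[190:290,260:360]]
im=robot.camera('wrist');o.append(im)
cv2.imwrite('pics/g3.png',np.hstack([cv2.resize(o[0],(400,400),interpolation=3),cv2.resize(o[1],(400,300)) if 0 else cv2.copyMakeBorder(cv2.resize(o[1],(400,300)),0,100,0,0,0)]))
```

```text
[ 0.5319054  -0.17256799  0.09947084] [0.49358866 0.56688603 0.12065574] 4.05
```

View pics/g3.png

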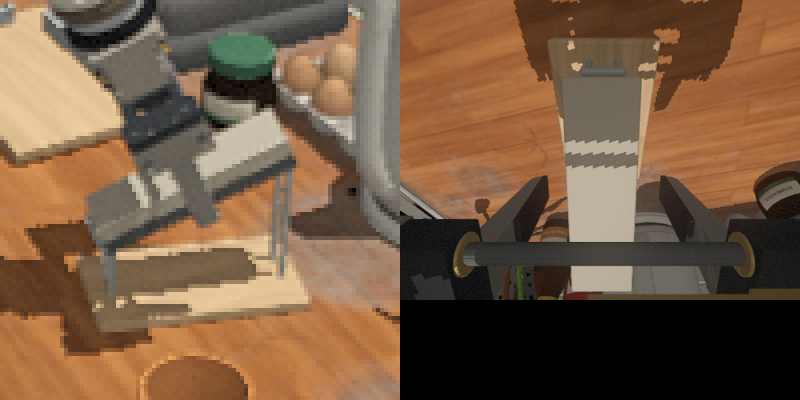

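Emit:
carry_out:
  targets:
    - {"offset":[0,0,0],"twist":[0,0,0],"fingers":40}
    - {"offset":[0,0,0],"twist":[0,0,0],"fingers":40}
    - {"offset":[0,0,0],"twist":[0,0,0],"fingers":40}
    - {"offset":[0,0,0],"twist":[0,0,0],"fingers":40}
    - {"offset":[0,0,0],"twist":[0,0,0],"fingers":40}
    - {"offset":[0,0,0],"twist":[0,0,0],"fingers":40}
    - {"offset":[0,0,0],"twist":[0,0,0],"fingers":40}
    - {"offset":[0,0,0],"twist":[0,0,0],"fingers":40}

```text
t: 4.82
tcp_pos: [0.5311, -0.1737, 0.0991]
tool_rot: [0.123, 0.97, -0.026, 0.206]
ft_force: [-2.2, -1.2, 1.5]
grip_width: 0.05
```

Run:
```python
from h import *
s=robot.get_state();print(s['grip_width'],s['ft_force'],s['t'])
p,r=pose(); to(p+[0,0,.08],r)
```

```text
0.049952399758099376 [-2.21842403 -1.15413723  1.46978014] 4.8167
offset [-32.6, 0.0, -73.1] twist [0.0, 0.0, 0.0] rows 1.9
```

Gripped at 50 mm. Lift vertically, gently.

Emit:
carry_out:
  targets:
    - {"offset":[-2,0,-5],"twist":[0,0,0],"fingers":40}
    - {"offset":[-6,0,-14],"twist":[0,0,0],"fingers":40}
    - {"offset":[-14,0,-31],"twist":[0,0,0],"fingers":40}
    - {"offset":[-23,0,-51],"twist":[0,0,0],"fingers":40}
    - {"offset":[-35,0,-78],"twist":[0,0,0],"fingers":40}
    - {"offset":[-47,0,-105],"twist":[0,0,0],"fingers":40}
    - {"offset":[-47,0,-105],"twist":[0,0,0],"fingers":40}

```text
t: 5.4
tcp_pos: [0.5344, -0.1756, 0.2219]
tool_rot: [0.122, 0.969, -0.029, 0.212]
ft_force: [3.1, -1.3, -3.5]
grip_width: 0.0498
```

Run:
```python
from h import *
s=robot.get_state();print(s['tcp_pos'],s['grip_width'],s['ft_force'],s['t'])
H=np.array([.548,.188,0]);yh=.056
hr=R.from_euler('z',yh); hx=hr.apply([1,0,0]);hy=hr.apply([0,1,0])
# stone x along holder -y (rotate cw) or +y: tool y along hx or -hx. tool x = -stone x
for sg in (1,-1):
    r=frame(-sg*hy,[0,0,-1]); tgt=H+hr.apply([-.012,-.014,.018+.005+.13]); to(tgt,r)
```

```text
[ 0.53439883 -0.17564558  0.2219303 ] 0.04975909021247478 [ 3.14529862 -1.27694305 -3.53887091] 5.4
offset [105.1, 338.9, 26.2] twist [-23.27, 16.72, -105.69] rows 15.3
offset [105.1, 338.9, 26.2] twist [15.39, 21.42, 71.23] rows 10.6
```

Emit:
carry_out:
  targets:
    - {"offset":[4,17,-1],"twist":[0.8,1.1,3.6],"fingers":40}
    - {"offset":[12,47,-2],"twist":[2.2,3.0,10.0],"fingers":40}
    - {"offset":[20,78,-4],"twist":[3.5,4.9,16.4],"fingers":40}
    - {"offset":[28,108,-5],"twist":[4.9,6.9,22.8],"fingers":40}
    - {"offset":[35,139,-7],"twist":[6.3,8.8,29.2],"fingers":40}
    - {"offset":[43,170,-9],"twist":[7.7,10.7,35.6],"fingers":40}
    - {"offset":[51,200,-10],"twist":[9.1,12.6,42.0],"fingers":40}
    - {"offset":[58,231,-12],"twist":[10.5,14.6,48.4],"fingers":40}

```text
t: 6.07
tcp_pos: [0.5311, 0.0655, 0.1992]
tool_rot: [0.476, 0.875, -0.012, 0.086]
ft_force: [0.6, -0.8, -5.1]
grip_width: 0.0496
```

Run:
```python
from h import *
s=robot.get_state();print(s['tcp_pos'],s['joint_pos'].round(2),s['grip_width'],s['ft_force'],s['t'])
H=np.array([.548,.188,0]);hr=R.from_euler('z',.056)
to(H+hr.apply([-.012,-.014,.20]),frame(hr.apply([0,1,0]),[0,0,-1]))
```

```text
[0.53110569 0.06549453 0.19917743] [-0.04 -0.03  1.84 -0.1   1.19 -0.59] 0.049605671890464706 [ 0.5656082  -0.84530019 -5.06199299] 6.0667
offset [86.4, 63.8, -11.2] twist [5.78, 8.21, 29.65] rows 4.4
```

Emit:
carry_out:
  targets:
    - {"offset":[17,13,-2],"twist":[1.2,1.6,5.9],"fingers":40}
    - {"offset":[35,26,-4],"twist":[2.3,3.3,11.9],"fingers":40}
    - {"offset":[52,39,-6],"twist":[3.5,5.0,17.8],"fingers":40}
    - {"offset":[69,52,-9],"twist":[4.6,6.6,23.7],"fingers":40}
    - {"offset":[80,59,-11],"twist":[5.4,7.8,27.5],"fingers":40}
    - {"offset":[84,60,-11],"twist":[5.6,8.1,29],"fingers":40}
    - {"offset":[84,60,-11],"twist":[5.6,8.1,29],"fingers":40}
    - {"offset":[84,60,-11],"twist":[5.6,8.1,29],"fingers":40}

```text
t: 6.73
tcp_pos: [0.5354, 0.167, 0.2005]
tool_rot: [0.681, 0.733, 0.0, 0.003]
ft_force: [1.3, 0.3, -5.8]
grip_width: 0.0496
```

Run:
```python
from h import *
p=cam('wrist'); im=robot.camera('wrist'); s=robot.get_state();print(s['tcp_pos'],s['grip_width'],s['ft_force'],s['t'])
np.savez('w4.npz',**{k:np.array(v) for k,v in p.items()}); cv2.imwrite('pics/w4.png',im)
sd=robot.camera('side'); cv2.imwrite('pics/s4.png',sd)
H=np.array([.548,.188,0]);hr=R.from_euler('z',.056)
for a in [(-80,-125,18),(-80,125,18),(80,125,18),(80,-125,18),(55,-90,18),(55,80,18),(-26,100,18),(36,100,18)]:
    q=proj('wrist',H+hr.apply(np.array(a)/1e3),p)[0]
    if abs(q).max()<1000: cv2.circle(im,tuple(int(c) for c in q),3,(0,0,255),1)
cv2.imwrite('pics/v4.png',np.hstack([cv2.resize(im,(560,420)),cv2.resize(sd[100:280,200:304],(240,420),interpolation=3)]))
to(H+hr.apply([-.012,-.014,.20]),frame(hr.apply([0,1,0]),[0,0,-1]))
```

```text
[0.53554279 0.16678729 0.2008992 ] 0.05011406665864842 [-0.47296306 -0.41514049 -4.19376541] 6.7833
offset [6.5, 1.6, 1.3] twist [0.34, 0.21, 0.96] rows 0.2
```

View pics/v4.png

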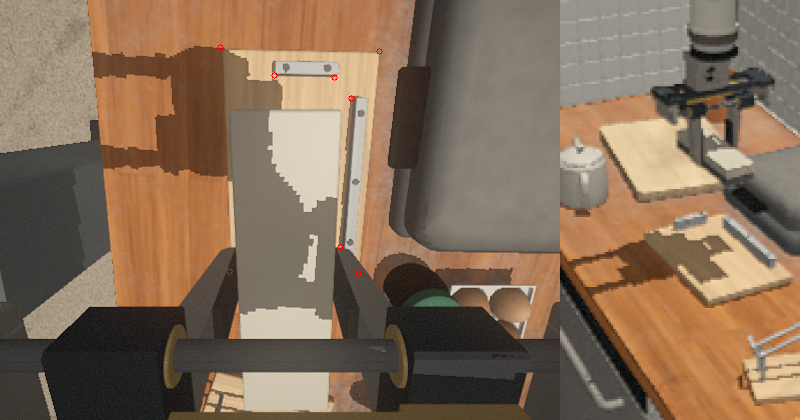

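Run:
```python
from h import *
im=cv2.imread('pics/w4.png'); a=cv2.resize(im[40:260,215:390],(477,600),interpolation=2)
b=cv2.imread('pics/w1.png')[150:265,300:465]; b=cv2.resize(b,(323,225),interpolation=2)
cv2.imwrite('pics/z4.png',np.hstack([a,cv2.copyMakeBorder(b,0,375,0,0,0)]))
print(477/175,600/220)
```

```text
2.7257142857142855 2.727272727272727
```

View pics/z4.png

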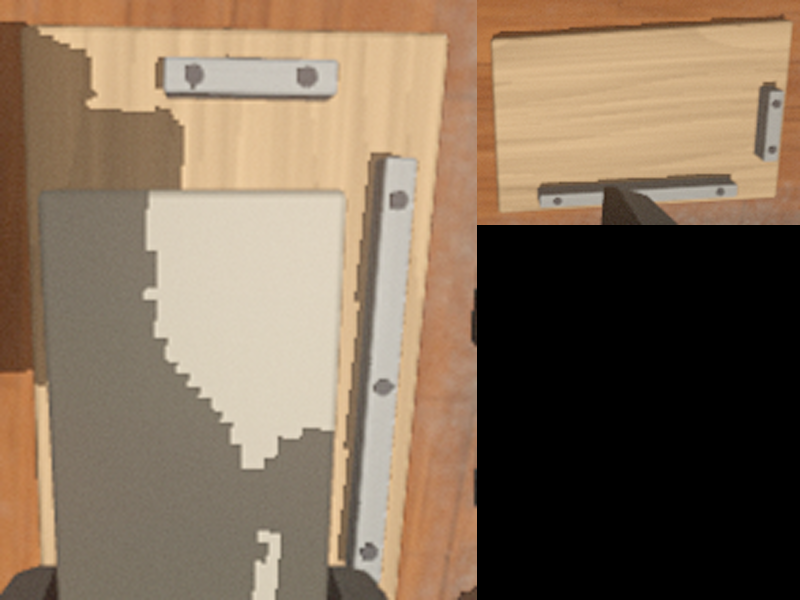

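Run:
```python
from h import *
p=load('w4.npz')
P=np.array([(-80,125,18),(80,125,18),(55,80,38),(67,80,38),(-26,100,38),(36,100,38),(-26,112,38),(36,112,38)])/1e3
q=np.array([(23,27),(447,37),(386,158),(416,160),(165,94),(336,95),(165,57),(338,60)])/2.727+[215,40]
hw=lambda v,P: R.from_euler('z',v[2]).apply(P)+[v[0],v[1],v[3] if len(v)>3 else 0]
for v0,i in (([.548,.188,.056],range(8)),([.548,.188,.056],range(2,8)),([.548,.188,.056,0],range(8))):
    i=list(i); s=least_squares(lambda v:(proj('wrist',hw(v,P[i]),p)-q[i]).ravel(),v0); print(s.x.round(4),s.fun.reshape(-1,2).round(1).tolist())
# fence inner line yaw
a=proj('wrist',hw(s.x,np.array([[.055,-.05,.038]])),p);print((a-[215,40])*2.727)
# stone in hand: top far corners zoom (42,190),(343,190) ; direction in image left edge (42,190)->(57,590), right (343,190)->(328,590)
st=robot.get_state();tp,tr=pose()
for c in [(42,190),(343,190),(57,590),(328,590)]:
    X=onz('wrist',np.array(c)/2.727+[215,40],tp[2]+.025,p); print('stone in tool mm',(tr.inv().apply(X-tp)*1e3).round(1))
```

```text
[0.549  0.187  0.0562] [[-1.8, -0.9], [1.6, -1.2], [-0.1, 0.3], [0.9, -0.2], [-0.8, 0.2], [0.4, 1.2], [-0.7, 0.2], [0.5, 0.5]]
[0.5488 0.1874 0.0545] [[-0.2, 0.0], [0.9, -0.4], [-0.8, -0.2], [0.4, 0.8], [-0.7, -0.2], [0.5, 0.1]]
[ 0.5496  0.1878  0.0559 -0.0063] [[-0.0, -0.6], [0.5, -0.9], [-0.8, -0.2], [0.0, -0.7], [0.0, 0.1], [0.0, 1.1], [0.2, 0.4], [0.1, 0.6]]
[[357.24710294 490.62987676]]
stone in tool mm [ 85.2 -23.9 -25.5]
stone in tool mm [ 85.2  23.8 -25.2]
stone in tool mm [ 15.9 -24.6 -25.2]
stone in tool mm [ 15.9  24.8 -24.9]
```

```bash
cat >> h.py <<'E'
HO=np.array([.549,.1875,0]);HR=R.from_euler('z',.0555)
def hold(x,y,z): return HO+HR.apply(np.array([x,y,z])/1e3)
HD=frame(HR.apply([0,1,0]),[0,0,-1])
def inh(): 
    s=robot.get_state(); print('in holder mm',(HR.inv().apply(s['tcp_pos']-HO)*1e3).round(1),'rot',np.degrees((HD.inv()*R.from_quat(s['tool_rot'])).as_rotvec()).round(2),'f',HR.inv().apply(s['ft_force']).round(1),'w',s['grip_width'],'t',s['t'])
E
python3 - <<'E'
from h import *
inh(); to(hold(-12,-14,34),HD)
E
```

```text
in holder mm [-14.4 -20.  201.3] rot [-0.34 -0.21 -0.99] f [-0.4 -0.4 -5.2] w 0.049738175738391385 t 6.8333
offset [6.6, 1.5, 167.3] twist [0.34, 0.21, 0.99] rows 4.0
```

Emit:
carry_out:
  targets:
    - {"offset":[6.5,1.5,25],"twist":[0.3,0.2,1],"fingers":40}
    - {"offset":[6.5,1.5,60],"twist":[0.3,0.2,1],"fingers":40}
    - {"offset":[6.5,1.5,95],"twist":[0.3,0.2,1],"fingers":40}
    - {"offset":[6.5,1.5,125],"twist":[0.3,0.2,1],"fingers":40}
    - {"offset":[6.5,1.5,148],"twist":[0.3,0.2,1],"fingers":40}
    - {"offset":[6.5,1.5,162],"twist":[0.3,0.2,1],"fingers":40}
    - {"offset":[6.5,1.5,167],"twist":[0.3,0.2,1],"fingers":40}
    - {"offset":[6.5,1.5,167],"twist":[0.3,0.2,1],"fingers":40}

```text
t: 7.5
tcp_pos: [0.5373, 0.1727, 0.0339]
tool_rot: [0.688, 0.726, -0.0, -0.0]
ft_force: [0.1, 0.9, -5.7]
grip_width: 0.0503
```

Run:
```python
from h import *
inh(); to(hold(-12,-14,24),HD)
sd=robot.camera('side')[130:260,220:330]; w=robot.camera('wrist')
cv2.imwrite('pics/v5.png',np.hstack([cv2.resize(sd,(440,520),interpolation=2),cv2.copyMakeBorder(cv2.resize(w,(360,270)),0,250,0,0,0)]))
inh()
```

```text
in holder mm [-12.5 -14.1  33.9] rot [ 0.04 -0.01  0.05] f [ 0.2  0.9 -5.7] w 0.050315266895813685 t 7.5
offset [0.1, 0.5, 9.9] twist [-0.04, 0.01, -0.05] rows 0.2
in holder mm [-10.3 -13.8  36.5] rot [-0.24  0.01  0.05] f [ 0.9  0.2 -4.2] w 0.04979269429842467 t 7.6
```

View pics/v5.png

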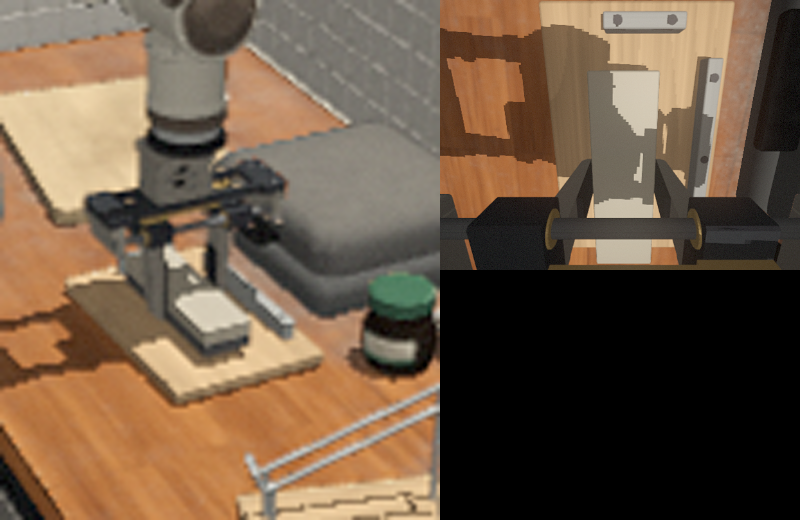

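Emit:
carry_out:
  targets:
    - {"offset":[0,0,3],"twist":[0,0,0],"fingers":40}
    - {"offset":[0,0,5],"twist":[0,0,0],"fingers":40}
    - {"offset":[0,0,6],"twist":[0,0,0],"fingers":40}
    - {"offset":[0,0,6],"twist":[0,0,0],"fingers":40}
    - {"offset":[0,0,6],"twist":[0,0,0],"fingers":40}

```text
t: 8.02
tcp_pos: [0.5386, 0.1733, 0.0295]
tool_rot: [0.687, 0.726, 0.001, 0.001]
ft_force: [0.1, 0.2, -5.1]
grip_width: 0.0498
```

Emit:
carry_out:
  targets:
    - {"offset":[0,0,1],"twist":[0,0,0],"fingers":40}
    - {"offset":[0,0,2],"twist":[0,0,0],"fingers":40}
    - {"offset":[0,0,2],"twist":[0,0,0],"fingers":40}
    - {"offset":[0,0,2],"twist":[0,0,0],"fingers":40}

```text
t: 8.35
tcp_pos: [0.5384, 0.1732, 0.0272]
tool_rot: [0.687, 0.726, 0.001, 0.001]
ft_force: [-0.6, 0.3, -4.8]
grip_width: 0.0497
```

Run:
```python
from h import *
inh()
```

```text
in holder mm [-11.4 -13.7  27.2] rot [-0.11  0.    0.03] f [-0.6  0.3 -4.8] w 0.049689195984291556 t 8.35
```

Still hanging (−5 N). Lower in 1–2 mm steps.

Emit:
carry_out:
  targets:
    - {"offset":[0,0,1],"twist":[0,0,0],"fingers":40}
    - {"offset":[0,0,2],"twist":[0,0,0],"fingers":40}
    - {"offset":[0,0,2],"twist":[0,0,0],"fingers":40}
    - {"offset":[0,0,2],"twist":[0,0,0],"fingers":40}

```text
t: 8.68
tcp_pos: [0.5384, 0.1732, 0.0252]
tool_rot: [0.687, 0.726, 0.001, 0.001]
ft_force: [0.7, 0.4, -4.6]
grip_width: 0.0497
```

Emit:
carry_out:
  targets:
    - {"offset":[0,0,1],"twist":[0,0,0],"fingers":40}
    - {"offset":[0,0,1.5],"twist":[0,0,0],"fingers":40}
    - {"offset":[0,0,1.5],"twist":[0,0,0],"fingers":40}
    - {"offset":[0,0,1.5],"twist":[0,0,0],"fingers":40}

```text
t: 9.02
tcp_pos: [0.5385, 0.1732, 0.0237]
tool_rot: [0.687, 0.726, 0.001, 0.001]
ft_force: [-0.2, -0.4, -5.8]
grip_width: 0.0496
```

Emit:
carry_out:
  targets:
    - {"offset":[0,0,1],"twist":[0,0,0],"fingers":40}
    - {"offset":[0,0,1],"twist":[0,0,0],"fingers":40}
    - {"offset":[0,0,1],"twist":[0,0,0],"fingers":40}

```text
t: 9.27
tcp_pos: [0.5385, 0.1732, 0.0227]
tool_rot: [0.687, 0.726, 0.001, 0.001]
ft_force: [0.4, 0.0, -5.3]
grip_width: 0.0498
```

Emit:
carry_out:
  targets:
    - {"offset":[0,0,1],"twist":[0,0,0],"fingers":40}
    - {"offset":[0,0,1],"twist":[0,0,0],"fingers":40}
    - {"offset":[0,0,1],"twist":[0,0,0],"fingers":40}

```text
t: 9.52
tcp_pos: [0.5386, 0.1732, 0.0226]
tool_rot: [0.687, 0.726, 0.001, 0.001]
ft_force: [-4.6, -0.0, 4.5]
grip_width: 0.0499
```

Emit:
carry_out:
  targets:
    - {"offset":[0,0,0.4],"twist":[0,0,0],"fingers":40}
    - {"offset":[0,0,0.4],"twist":[0,0,0],"fingers":74}
    - {"offset":[0,0,0],"twist":[0,0,0],"fingers":74}
    - {"offset":[0,0,0],"twist":[0,0,0],"fingers":74}
    - {"offset":[0,0,0],"twist":[0,0,0],"fingers":74}
    - {"offset":[0,0,0],"twist":[0,0,0],"fingers":74}

```text
t: 10.02
tcp_pos: [0.5389, 0.1732, 0.0219]
tool_rot: [0.687, 0.726, 0.001, 0.001]
ft_force: [-0.5, 0.1, -0.1]
grip_width: 0.0735
```

Emit:
carry_out:
  targets:
    - {"offset":[0,0,-10],"twist":[0,0,0],"fingers":74}
    - {"offset":[0,0,-40],"twist":[0,0,0],"fingers":74}
    - {"offset":[0,0,-80],"twist":[0,0,0],"fingers":74}
    - {"offset":[0,0,-115],"twist":[0,0,0],"fingers":74}
    - {"offset":[0,0,-120],"twist":[0,0,0],"fingers":74}

```text
t: 10.43
tcp_pos: [0.5428, 0.1738, 0.1501]
tool_rot: [0.687, 0.726, 0.006, 0.005]
ft_force: [0.3, 0.2, 0.7]
grip_width: 0.0738
```

Run:
```python
from h import *
inh(); robot.camera('wrist'); p=cam('wrist'); im=robot.camera('wrist'); cv2.imwrite('pics/w6.png',im)
np.savez('w6.npz',**{k:np.array(v) for k,v in p.items()}); inh()
to(hold(-95,-14,140),frame(HR.apply([-1,0,0]),[0,0,-1]))
cv2.imwrite('pics/v6.png',cv2.resize(im,(800,600),interpolation=2))
```

```text
in holder mm [ -6.9 -13.3 150.1] rot [-0.86  0.04  0.03] f [0.3 0.2 0.7] w 0.07377560077715065 t 10.4333
in holder mm [ -9.5 -13.5 145. ] rot [-0.47  0.02  0.03] f [ 0.  -0.5 -0.8] w 0.07406110277106459 t 10.5333
offset [-0.5, -85.5, 4.4] twist [0.38, 0.35, -90.03] rows 12.6
```

View pics/v6.png

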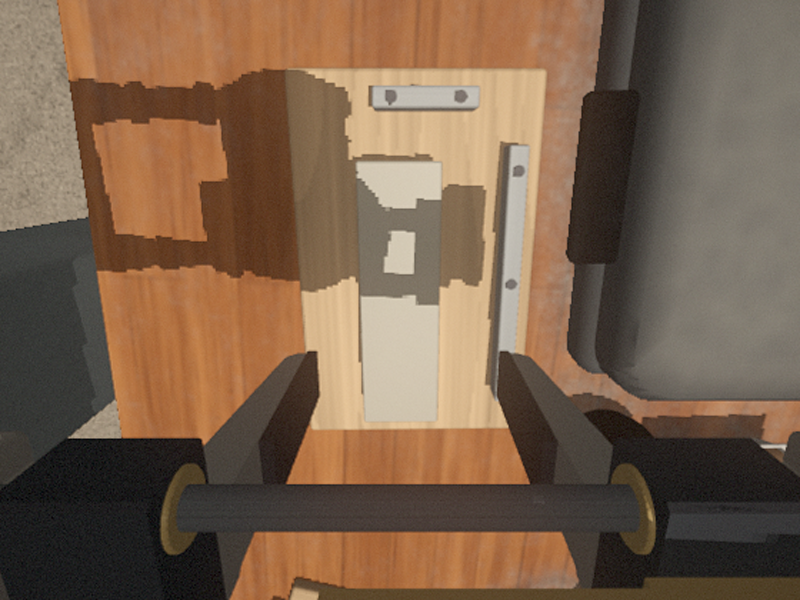

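Emit:
carry_out:
  targets:
    - {"offset":[0,-20,4],"twist":[0,0,-7],"fingers":88}
    - {"offset":[0,-40,4],"twist":[0,0,-14],"fingers":88}
    - {"offset":[0,-56,4],"twist":[0,0,-21],"fingers":88}
    - {"offset":[0,-66,4],"twist":[0,0,-28],"fingers":88}
    - {"offset":[0,-66,4],"twist":[0,0,-35],"fingers":88}
    - {"offset":[0,-66,4],"twist":[0,0,-42],"fingers":88}
    - {"offset":[0,-66,4],"twist":[0,0,-49],"fingers":88}
    - {"offset":[0,-66,4],"twist":[0,0,-56],"fingers":88}

```text
t: 11.2
tcp_pos: [0.4708, 0.1694, 0.1357]
tool_rot: [0.263, 0.965, -0.0, -0.001]
ft_force: [-0.1, 0.0, 0.8]
grip_width: 0.0883
```

Emit:
carry_out:
  targets:
    - {"offset":[0,0,0],"twist":[0,0,-7],"fingers":88}
    - {"offset":[0,0,0],"twist":[0,0,-14],"fingers":88}
    - {"offset":[0,0,0],"twist":[0,0,-21],"fingers":88}
    - {"offset":[0,0,0],"twist":[0,0,-28],"fingers":88}
    - {"offset":[0,0,0],"twist":[0,0,-34],"fingers":88}
    - {"offset":[0,0,0],"twist":[0,0,-34],"fingers":88}
    - {"offset":[0,0,0],"twist":[0,0,-34],"fingers":88}

```text
t: 11.78
tcp_pos: [0.4713, 0.1694, 0.1362]
tool_rot: [-0.026, 1.0, -0.0, -0.0]
ft_force: [-0.3, -0.2, 0.7]
grip_width: 0.088
```

```bash
cat >> h.py <<'E'
HP=frame(HR.apply([-1,0,0]),[0,0,-1])
E
python3 - <<'E'
from h import *
inh();to(hold(-72,-14,25),HP)
robot.silhouettes
E
```

```text
in holder mm [-78.6 -13.7 136.2] rot [ 3.000e-02  3.000e-02 -8.979e+01] f [-0.3 -0.1  0.7] w 0.08799327795408268 t 11.7833
offset [-6.7, -0.3, 111.2] twist [-0.0, -0.04, -0.21] rows 2.7
```

Emit:
carry_out:
  targets:
    - {"offset":[-6.5,0,30],"twist":[0,0,-0.2],"fingers":88}
    - {"offset":[-6.5,0,65],"twist":[0,0,-0.2],"fingers":88}
    - {"offset":[-6.5,0,92],"twist":[0,0,-0.2],"fingers":88}
    - {"offset":[-6.5,0,106],"twist":[0,0,-0.2],"fingers":88}
    - {"offset":[-6.5,0,110],"twist":[0,0,-0.2],"fingers":88}
    - {"offset":[-6.5,0,110],"twist":[0,0,-0.2],"fingers":88}
    - {"offset":[-6.5,0,110],"twist":[0,0,-0.2],"fingers":88}
    - {"offset":[-6.5,0,110],"twist":[0,0,-0.2],"fingers":88}

```text
t: 12.45
tcp_pos: [0.4804, 0.1701, 0.0291]
tool_rot: [-0.029, 1.0, 0.0, 0.002]
ft_force: [-0.1, 1.0, 0.6]
grip_width: 0.0882
```

Run:
```python
from h import *
inh();to(hold(-5-10,-14,25),HP)
```

```text
in holder mm [-69.5 -13.6  29.1] rot [ -0.22  -0.21 -90.12] f [-0.   1.   0.6] w 0.0881624801765374 t 12.45
offset [-54.4, -0.6, 4.4] twist [0.01, 0.27, 0.12] rows 1.3
```

Emit:
carry_out:
  targets:
    - {"offset":[-8,0,1],"twist":[0,0.2,0],"fingers":88}
    - {"offset":[-14,0,1],"twist":[0,0.2,0],"fingers":88}
    - {"offset":[-19,0,1],"twist":[0,0.2,0],"fingers":88}
    - {"offset":[-23,0,1],"twist":[0,0.2,0],"fingers":88}
    - {"offset":[-26,0,1],"twist":[0,0.2,0],"fingers":88}
    - {"offset":[-29,0,1],"twist":[0,0.2,0],"fingers":88}
    - {"offset":[-32,0,1],"twist":[0,0.2,0],"fingers":88}
    - {"offset":[-35,0,1],"twist":[0,0.2,0],"fingers":88}

```text
t: 13.12
tcp_pos: [0.5137, 0.172, 0.0264]
tool_rot: [-0.029, 1.0, -0.0, -0.001]
ft_force: [-2.5, 0.6, 0.7]
grip_width: 0.0882
```

Emit:
carry_out:
  targets:
    - {"offset":[-3,0,0],"twist":[0,0,0],"fingers":88}
    - {"offset":[-6,0,0],"twist":[0,0,0],"fingers":88}
    - {"offset":[-9,0,0],"twist":[0,0,0],"fingers":88}
    - {"offset":[-12,0,0],"twist":[0,0,0],"fingers":88}
    - {"offset":[-15,0,0],"twist":[0,0,0],"fingers":88}
    - {"offset":[-17,0,0],"twist":[0,0,0],"fingers":88}
    - {"offset":[-19,0,0],"twist":[0,0,0],"fingers":88}

```text
t: 13.7
tcp_pos: [0.5332, 0.1731, 0.0266]
tool_rot: [-0.029, 1.0, 0.0, -0.001]
ft_force: [-1.9, 0.5, -1.4]
grip_width: 0.0882
```

Run:
```python
from h import *
inh(); im=robot.camera('wrist'); sd=robot.camera('side')[130:260,220:330]
cv2.imwrite('pics/v7.png',np.hstack([cv2.resize(im,(520,390)),cv2.resize(sd,(280,390*1),interpolation=2)])); inh()
```

```text
in holder mm [-16.6 -13.5  26.6] rot [ 7.000e-02  7.000e-02 -9.016e+01] f [-1.9  0.6 -1.4] w 0.0882402364425223 t 13.7
in holder mm [-16.1 -13.5  26.9] rot [ 2.000e-02  3.000e-02 -9.016e+01] f [-0.6  0.3 -1. ] w 0.08767669766496418 t 13.8
```

View pics/v7.png

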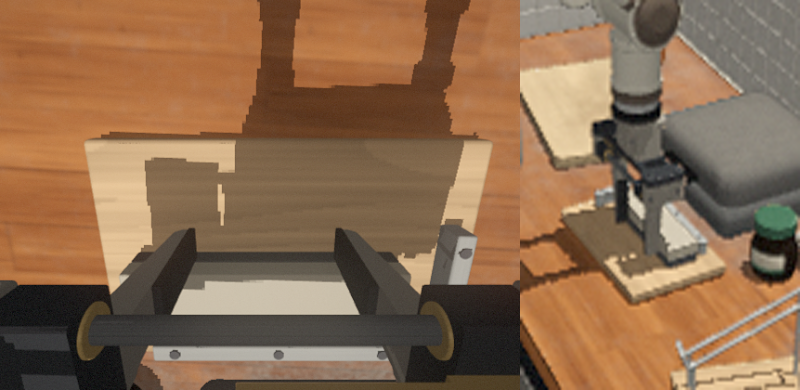

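Emit:
carry_out:
  targets:
    - {"offset":[-2,0,0],"twist":[0,0,0],"fingers":88}
    - {"offset":[-4,0,0],"twist":[0,0,0],"fingers":88}
    - {"offset":[-6,0,0],"twist":[0,0,0],"fingers":88}
    - {"offset":[-7,0,0],"twist":[0,0,0],"fingers":88}
    - {"offset":[-7,0,0],"twist":[0,0,0],"fingers":88}

```text
t: 14.22
tcp_pos: [0.5404, 0.1735, 0.0268]
tool_rot: [-0.029, 1.0, 0.0, -0.0]
ft_force: [-2.2, 0.3, 0.1]
grip_width: 0.0875
```

Emit:
carry_out:
  targets:
    - {"offset":[-1,0,0],"twist":[0,0,0],"fingers":88}
    - {"offset":[-2,0,0],"twist":[0,0,0],"fingers":88}
    - {"offset":[-2,0,0],"twist":[0,0,0],"fingers":88}

```text
t: 14.47
tcp_pos: [0.5422, 0.1737, 0.0268]
tool_rot: [-0.029, 1.0, 0.0, -0.001]
ft_force: [-2.4, -0.1, 1.3]
grip_width: 0.0878
```

Emit:
carry_out:
  targets:
    - {"offset":[-1,0,0],"twist":[0,0,0],"fingers":88}
    - {"offset":[-1,0,0],"twist":[0,0,0],"fingers":88}

```text
t: 14.63
tcp_pos: [0.5431, 0.1737, 0.0267]
tool_rot: [-0.029, 1.0, 0.0, -0.001]
ft_force: [-3.0, 0.5, 2.0]
grip_width: 0.0881
```

Emit:
carry_out:
  targets:
    - {"offset":[-1,0,0],"twist":[0,0,0],"fingers":88}
    - {"offset":[-1,0,0],"twist":[0,0,0],"fingers":88}

```text
t: 14.8
tcp_pos: [0.5441, 0.1738, 0.0267]
tool_rot: [-0.029, 1.0, 0.0, -0.001]
ft_force: [-3.7, 0.8, 2.5]
grip_width: 0.0881
```

Emit:
carry_out:
  targets:
    - {"offset":[-1,0,0],"twist":[0,0,0],"fingers":88}
    - {"offset":[-1,0,0],"twist":[0,0,0],"fingers":88}

```text
t: 14.97
tcp_pos: [0.5441, 0.1738, 0.0266]
tool_rot: [-0.029, 1.0, -0.0, -0.002]
ft_force: [-6.8, 0.1, 4.6]
grip_width: 0.0877
```

Emit:
carry_out:
  targets:
    - {"offset":[-1,0,0],"twist":[0,0,0],"fingers":88}
    - {"offset":[-1,0,0],"twist":[0,0,0],"fingers":88}

```text
t: 15.13
tcp_pos: [0.5441, 0.1738, 0.0264]
tool_rot: [-0.029, 1.0, -0.0, -0.003]
ft_force: [-9.5, -0.4, 6.5]
grip_width: 0.0884
```

Emit:
carry_out:
  targets:
    - {"offset":[-1,0,0],"twist":[0,0,0],"fingers":88}
    - {"offset":[-1,0,0],"twist":[0,0,0],"fingers":88}

```text
t: 15.3
tcp_pos: [0.5442, 0.1739, 0.0263]
tool_rot: [-0.029, 1.0, -0.0, -0.004]
ft_force: [-11.5, 0.4, 9.3]
grip_width: 0.0883
```

Emit:
carry_out:
  targets:
    - {"offset":[-2,0,0],"twist":[0,0,0],"fingers":88}
    - {"offset":[-2,0,0],"twist":[0,0,0],"fingers":88}
    - {"offset":[2,0,0],"twist":[0,0,0],"fingers":88}
    - {"offset":[10,0,0],"twist":[0,0,0],"fingers":88}
    - {"offset":[22,0,-5],"twist":[0,0,0],"fingers":88}
    - {"offset":[28,0,-35],"twist":[0,0,0],"fingers":50}
    - {"offset":[28,0,-70],"twist":[0,0,0],"fingers":0}
    - {"offset":[28,0,-75],"twist":[0,0,0],"fingers":0}

```text
t: 15.97
tcp_pos: [0.5234, 0.1728, 0.108]
tool_rot: [-0.029, 1.0, 0.0, 0.005]
ft_force: [1.9, 0.6, 1.4]
grip_width: 0.0701
```

Run:
```python
from h import *
inh(); to(hold(29.5,-132,95),HP)
```

```text
in holder mm [-26.4 -13.3 108. ] rot [ -0.51  -0.45 -90.17] f [1.9 0.4 1.4] w 0.07009279062633511 t 15.9667
offset [-55.4, -118.9, 13.5] twist [0.03, 0.61, 0.17] rows 3.2
```

Emit:
carry_out:
  targets:
    - {"offset":[-15,-30,3],"twist":[0,0,0.1],"fingers":0}
    - {"offset":[-31,-62,3],"twist":[0,0,0.1],"fingers":0}
    - {"offset":[-46,-93,3],"twist":[0,0,0.1],"fingers":0}
    - {"offset":[-56,-114,3],"twist":[0,0,0.1],"fingers":0}
    - {"offset":[-58,-119,3],"twist":[0,0,0.1],"fingers":0}
    - {"offset":[-58,-119,3],"twist":[0,0,0.1],"fingers":0}
    - {"offset":[-58,-119,3],"twist":[0,0,0.1],"fingers":0}
    - {"offset":[-58,-119,3],"twist":[0,0,0.1],"fingers":0}

```text
t: 16.63
tcp_pos: [0.5834, 0.0581, 0.0984]
tool_rot: [-0.029, 1.0, 0.0, -0.001]
ft_force: [1.0, -0.6, 0.4]
grip_width: 0.0168
```

Run:
```python
from h import *
im=robot.camera('wrist'); inh(); to(hold(29.5,-132,26),HP); p=cam('wrist')
for sh in ((30,-13.5),):
  for a in [(-25,-85,30),(25,-85,30),(25,85,30),(-25,85,30)]:
    q=proj('wrist',hold(sh[0]+a[0],sh[1]+a[1],18+a[2]),p)[0]; cv2.circle(im,tuple(int(c) for c in q),3,(0,0,255),1)
sd=robot.camera('side')[130:260,220:330]
cv2.imwrite('pics/v8.png',np.hstack([cv2.resize(im,(520,390)),cv2.resize(sd,(280,390),interpolation=2)]))
```

```text
in holder mm [  27.1 -131.    98.4] rot [ 6.000e-02  1.000e-01 -9.015e+01] f [0.7 0.2 1. ] w 0.012753969323500543 t 16.6833
offset [-2.5, -1.1, 72.4] twist [0.03, -0.1, 0.15] rows 1.7
```

View pics/v8.png

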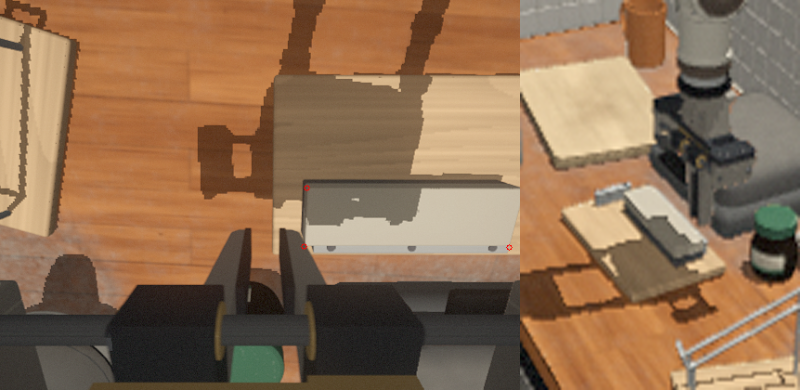

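Emit:
carry_out:
  targets:
    - {"offset":[-2.5,-1,15],"twist":[0,0,0.1],"fingers":0}
    - {"offset":[-2.5,-1,35],"twist":[0,0,0.1],"fingers":0}
    - {"offset":[-2.5,-1,55],"twist":[0,0,0.1],"fingers":0}
    - {"offset":[-2.5,-1,67],"twist":[0,0,0.1],"fingers":0}
    - {"offset":[-2.5,-1,71],"twist":[0,0,0.1],"fingers":0}
    - {"offset":[-2.5,-1,71],"twist":[0,0,0.1],"fingers":0}
    - {"offset":[-2.5,-1,71],"twist":[0,0,0.1],"fingers":0}
    - {"offset":[-2.5,-1,71],"twist":[0,0,0.1],"fingers":0}

```text
t: 17.4
tcp_pos: [0.5875, 0.0561, 0.029]
tool_rot: [-0.028, 1.0, -0.0, 0.0]
ft_force: [0.5, 0.6, 0.1]
grip_width: 0.0007
```

Run:
```python
from h import *
inh()
```

```text
in holder mm [  31.2 -133.4   29. ] rot [-3.000e-02 -6.000e-02 -8.998e+01] f [0.5 0.5 0.1] w 0.0007295836217366895 t 17.4
```

Emit:
carry_out:
  targets:
    - {"offset":[0,4,2],"twist":[0,0,0],"fingers":0}
    - {"offset":[0,8,2],"twist":[0,0,0],"fingers":0}
    - {"offset":[0,11,2],"twist":[0,0,0],"fingers":0}
    - {"offset":[0,14,2],"twist":[0,0,0],"fingers":0}
    - {"offset":[0,17,2],"twist":[0,0,0],"fingers":0}
    - {"offset":[0,20,2],"twist":[0,0,0],"fingers":0}
    - {"offset":[0,23,2],"twist":[0,0,0],"fingers":0}
    - {"offset":[0,26,2],"twist":[0,0,0],"fingers":0}

```text
t: 18.07
tcp_pos: [0.5851, 0.0817, 0.0257]
tool_rot: [-0.028, 1.0, -0.001, -0.001]
ft_force: [-0.3, -3.7, 1.4]
grip_width: 0.0004
```

Emit:
carry_out:
  targets:
    - {"offset":[0,2,0],"twist":[0,0,0],"fingers":0}
    - {"offset":[0,4,0],"twist":[0,0,0],"fingers":0}
    - {"offset":[0,6,0],"twist":[0,0,0],"fingers":0}
    - {"offset":[0,8,0],"twist":[0,0,0],"fingers":0}
    - {"offset":[0,9,0],"twist":[0,0,0],"fingers":0}
    - {"offset":[0,9,0],"twist":[0,0,0],"fingers":0}

```text
t: 18.57
tcp_pos: [0.5845, 0.0912, 0.0257]
tool_rot: [-0.027, 1.0, 0.0, -0.001]
ft_force: [-0.1, -2.3, 1.5]
grip_width: 0.0005
```

Run:
```python
from h import *
inh()
```

```text
in holder mm [ 30.1 -98.1  25.7] rot [ 5.000e-02  7.000e-02 -8.997e+01] f [-0.2 -2.3  1.5] w 0.0005166326750119681 t 18.5667
```

Emit:
carry_out:
  targets:
    - {"offset":[0,1,0],"twist":[0,0,0],"fingers":0}
    - {"offset":[0,2,0],"twist":[0,0,0],"fingers":0}
    - {"offset":[0,3,0],"twist":[0,0,0],"fingers":0}
    - {"offset":[0,4,0],"twist":[0,0,0],"fingers":0}
    - {"offset":[0,5,0],"twist":[0,0,0],"fingers":0}
    - {"offset":[0,5,0],"twist":[0,0,0],"fingers":0}

```text
t: 19.07
tcp_pos: [0.5842, 0.0962, 0.0257]
tool_rot: [-0.027, 1.0, 0.0, -0.001]
ft_force: [-0.3, -2.9, 1.2]
grip_width: 0.0004
```

Emit:
carry_out:
  targets:
    - {"offset":[0,1,0],"twist":[0,0,0],"fingers":0}
    - {"offset":[0,2,0],"twist":[0,0,0],"fingers":0}
    - {"offset":[0,2,0],"twist":[0,0,0],"fingers":0}

```text
t: 19.32
tcp_pos: [0.5841, 0.0982, 0.0257]
tool_rot: [-0.027, 1.0, 0.0, -0.001]
ft_force: [-0.4, -3.6, 0.9]
grip_width: -0.0
```

Emit:
carry_out:
  targets:
    - {"offset":[0,1,0],"twist":[0,0,0],"fingers":0}
    - {"offset":[0,2,0],"twist":[0,0,0],"fingers":0}
    - {"offset":[0,2,0],"twist":[0,0,0],"fingers":0}

```text
t: 19.57
tcp_pos: [0.584, 0.1002, 0.0257]
tool_rot: [-0.027, 1.0, 0.0, -0.001]
ft_force: [-0.1, -2.7, 0.7]
grip_width: 0.0003
```

Emit:
carry_out:
  targets:
    - {"offset":[0,1,0],"twist":[0,0,0],"fingers":0}
    - {"offset":[0,2,0],"twist":[0,0,0],"fingers":0}
    - {"offset":[0,2,0],"twist":[0,0,0],"fingers":0}

```text
t: 19.82
tcp_pos: [0.584, 0.1022, 0.0257]
tool_rot: [-0.027, 1.0, 0.0, -0.001]
ft_force: [-0.3, -2.0, 0.9]
grip_width: 0.0004
```

Emit:
carry_out:
  targets:
    - {"offset":[0,1,0],"twist":[0,0,0],"fingers":0}
    - {"offset":[0,1,0],"twist":[0,0,0],"fingers":0}

```text
t: 19.98
tcp_pos: [0.5839, 0.1031, 0.0257]
tool_rot: [-0.027, 1.0, 0.0, -0.001]
ft_force: [-1.2, -3.2, 1.5]
grip_width: 0.0001
```

Emit:
carry_out:
  targets:
    - {"offset":[0,1,0],"twist":[0,0,0],"fingers":0}
    - {"offset":[0,1,0],"twist":[0,0,0],"fingers":0}

```text
t: 20.15
tcp_pos: [0.5838, 0.1041, 0.0257]
tool_rot: [-0.027, 1.0, 0.0, -0.001]
ft_force: [-1.2, -3.7, 1.7]
grip_width: 0.0005
```

Emit:
carry_out:
  targets:
    - {"offset":[0,1,0],"twist":[0,0,0],"fingers":0}
    - {"offset":[0,1,0],"twist":[0,0,0],"fingers":0}

```text
t: 20.32
tcp_pos: [0.5838, 0.1051, 0.0256]
tool_rot: [-0.027, 1.0, 0.0, -0.001]
ft_force: [-0.3, -4.1, 2.1]
grip_width: 0.0004
```

Emit:
carry_out:
  targets:
    - {"offset":[0,1,0],"twist":[0,0,0],"fingers":0}
    - {"offset":[0,1,0],"twist":[0,0,0],"fingers":0}

```text
t: 20.48
tcp_pos: [0.5837, 0.1056, 0.0257]
tool_rot: [-0.028, 1.0, -0.0, -0.001]
ft_force: [0.2, -5.6, 1.8]
grip_width: 0.0002
```

Emit:
carry_out:
  targets:
    - {"offset":[0,1,0],"twist":[0,0,0],"fingers":0}
    - {"offset":[0,1,0],"twist":[0,0,0],"fingers":0}

```text
t: 20.65
tcp_pos: [0.5837, 0.1056, 0.0257]
tool_rot: [-0.028, 1.0, -0.001, -0.001]
ft_force: [-0.9, -8.1, 1.2]
grip_width: 0.0006
```

Emit:
carry_out:
  targets:
    - {"offset":[0,1,0],"twist":[0,0,0],"fingers":0}
    - {"offset":[0,1,0],"twist":[0,0,0],"fingers":0}

```text
t: 20.82
tcp_pos: [0.5837, 0.1057, 0.0257]
tool_rot: [-0.028, 1.0, -0.002, -0.001]
ft_force: [-1.5, -13.0, 1.9]
grip_width: 0.0003
```

Emit:
carry_out:
  targets:
    - {"offset":[0,1,0],"twist":[0,0,0],"fingers":0}
    - {"offset":[0,1,0],"twist":[0,0,0],"fingers":0}

```text
t: 20.98
tcp_pos: [0.5837, 0.1057, 0.0258]
tool_rot: [-0.028, 1.0, -0.003, -0.001]
ft_force: [-0.6, -16.0, 2.8]
grip_width: 0.0004
```

Emit:
carry_out:
  targets:
    - {"offset":[0,-4,0],"twist":[0,0,0],"fingers":0}
    - {"offset":[0,-12,0],"twist":[0,0,0],"fingers":0}
    - {"offset":[0,-24,-10],"twist":[0,0,0],"fingers":0}
    - {"offset":[0,-28,-40],"twist":[0,0,0],"fingers":0}
    - {"offset":[20,-10,-75],"twist":[0,0,0],"fingers":30}
    - {"offset":[50,25,-85],"twist":[0,0,0],"fingers":60}
    - {"offset":[75,58,-85],"twist":[0,0,0],"fingers":88}
    - {"offset":[100,88,-85],"twist":[0,0,0],"fingers":88}

```text
t: 21.65
tcp_pos: [0.4822, 0.189, 0.1131]
tool_rot: [-0.027, 1.0, 0.001, 0.001]
ft_force: [-0.8, 0.4, -0.8]
grip_width: 0.0247
```

Emit:
carry_out:
  targets:
    - {"offset":[8,18,0],"twist":[0,0,0],"fingers":88}
    - {"offset":[8,18,0],"twist":[0,0,0],"fingers":88}
    - {"offset":[8,18,0],"twist":[0,0,0],"fingers":88}
    - {"offset":[8,18,0],"twist":[0,0,0],"fingers":88}

```text
t: 21.98
tcp_pos: [0.4738, 0.205, 0.1113]
tool_rot: [-0.027, 1.0, 0.0, -0.0]
ft_force: [-0.1, -0.3, -0.6]
grip_width: 0.0519
```

Run:
```python
from h import *
im=robot.camera('wrist'); inh(); to(hold(-55,15,27),HP)
sd=robot.camera('side')[130:260,220:330]
cv2.imwrite('pics/v9.png',np.hstack([cv2.resize(im,(560,420)),cv2.resize(sd,(240,420),interpolation=2)]))
```

```text
in holder mm [-74.   21.4 111.2] rot [ 2.00e-02  3.00e-02 -8.99e+01] f [0.1 0.2 0.1] w 0.05550773050222602 t 22.0333
offset [-19.1, -6.4, 84.1] twist [0.0, -0.04, -0.1] rows 2.1
```

View pics/v9.png

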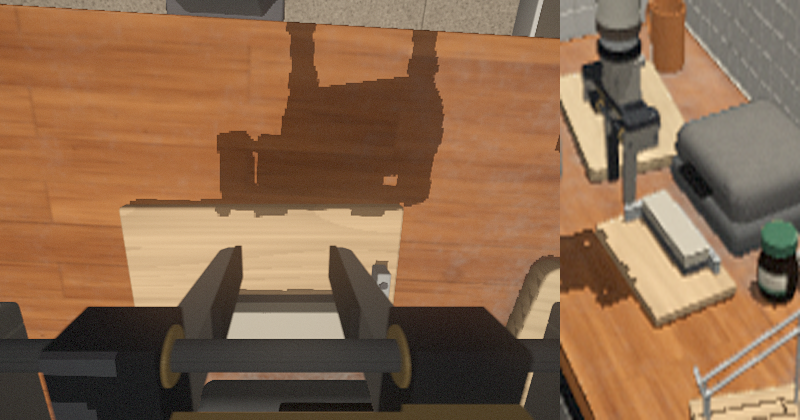

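Emit:
carry_out:
  targets:
    - {"offset":[-8,-6,20],"twist":[0,0,-0.1],"fingers":88}
    - {"offset":[-14,-6,45],"twist":[0,0,-0.1],"fingers":88}
    - {"offset":[-19,-6,68],"twist":[0,0,-0.1],"fingers":88}
    - {"offset":[-19,-6,80],"twist":[0,0,-0.1],"fingers":88}
    - {"offset":[-19,-6,84],"twist":[0,0,-0.1],"fingers":88}
    - {"offset":[-19,-6,84],"twist":[0,0,-0.1],"fingers":88}
    - {"offset":[-19,-6,84],"twist":[0,0,-0.1],"fingers":88}
    - {"offset":[-19,-6,84],"twist":[0,0,-0.1],"fingers":88}

```text
t: 22.75
tcp_pos: [0.4933, 0.2008, 0.0282]
tool_rot: [-0.028, 1.0, 0.0, 0.001]
ft_force: [-0.2, -0.4, 0.4]
grip_width: 0.0877
```

Run:
```python
from h import *
inh()
```

```text
in holder mm [-54.9  16.4  28.2] rot [-7.000e-02 -3.000e-02 -9.006e+01] f [-0.2 -0.4  0.4] w 0.0876788321754525 t 22.75
```

Advance to x ≈ −9, then 1 mm steps.

Emit:
carry_out:
  targets:
    - {"offset":[-8,0,0],"twist":[0,0,0],"fingers":88}
    - {"offset":[-18,0,0],"twist":[0,0,0],"fingers":88}
    - {"offset":[-28,0,0],"twist":[0,0,0],"fingers":88}
    - {"offset":[-36,0,0],"twist":[0,0,0],"fingers":88}
    - {"offset":[-41,0,0],"twist":[0,0,0],"fingers":88}
    - {"offset":[-44,0,0],"twist":[0,0,0],"fingers":88}
    - {"offset":[-46,0,0],"twist":[0,0,0],"fingers":88}
    - {"offset":[-46,0,0],"twist":[0,0,0],"fingers":88}

```text
t: 23.42
tcp_pos: [0.5382, 0.2033, 0.0267]
tool_rot: [-0.028, 1.0, 0.0, -0.001]
ft_force: [-0.7, -0.2, -0.8]
grip_width: 0.088
```

Emit:
carry_out:
  targets:
    - {"offset":[-1,0,0],"twist":[0,0,0],"fingers":88}
    - {"offset":[-2,0,0],"twist":[0,0,0],"fingers":88}
    - {"offset":[-2,0,0],"twist":[0,0,0],"fingers":88}

```text
t: 23.67
tcp_pos: [0.5399, 0.2035, 0.0266]
tool_rot: [-0.028, 1.0, 0.0, -0.001]
ft_force: [0.4, -0.5, -0.6]
grip_width: 0.0881
```

Emit:
carry_out:
  targets:
    - {"offset":[-1,0,0],"twist":[0,0,0],"fingers":88}
    - {"offset":[-2,0,0],"twist":[0,0,0],"fingers":88}
    - {"offset":[-2,0,0],"twist":[0,0,0],"fingers":88}

```text
t: 23.92
tcp_pos: [0.5422, 0.2036, 0.0268]
tool_rot: [-0.028, 1.0, 0.0, -0.001]
ft_force: [0.5, 0.1, 0.5]
grip_width: 0.0881
```

Emit:
carry_out:
  targets:
    - {"offset":[-1,0,0],"twist":[0,0,0],"fingers":88}
    - {"offset":[-2,0,0],"twist":[0,0,0],"fingers":88}
    - {"offset":[-2,0,0],"twist":[0,0,0],"fingers":88}

```text
t: 24.17
tcp_pos: [0.5424, 0.2036, 0.0263]
tool_rot: [-0.028, 1.0, -0.0, -0.003]
ft_force: [-5.1, -0.7, 3.9]
grip_width: 0.0883
```

Run:
```python
from h import *
inh()
```

```text
in holder mm [-5.7 16.4 26.3] rot [  0.25   0.24 -90.07] f [-5.1 -0.5  3.9] w 0.08831756154514074 t 24.1667
```

Emit:
carry_out:
  targets:
    - {"offset":[-2,0,0],"twist":[0,0,0],"fingers":88}
    - {"offset":[-2,0,0],"twist":[0,0,0],"fingers":88}
    - {"offset":[2,0,0],"twist":[0,0,0],"fingers":88}
    - {"offset":[12,0,0],"twist":[0,0,0],"fingers":88}
    - {"offset":[30,0,-10],"twist":[0,0,0],"fingers":88}
    - {"offset":[55,0,-40],"twist":[0,0,0],"fingers":88}
    - {"offset":[75,0,-75],"twist":[0,0,0],"fingers":88}
    - {"offset":[90,0,-110],"twist":[0,0,0],"fingers":88}

```text
t: 24.83
tcp_pos: [0.4521, 0.1984, 0.137]
tool_rot: [-0.028, 1.0, -0.0, -0.002]
ft_force: [1.0, -1.0, 0.5]
grip_width: 0.0877
```

Emit:
carry_out:
  targets:
    - {"offset":[20,0,-35],"twist":[0,0,0],"fingers":88}
    - {"offset":[40,0,-70],"twist":[0,0,0],"fingers":88}
    - {"offset":[60,0,-100],"twist":[0,0,0],"fingers":88}
    - {"offset":[60,0,-100],"twist":[0,0,0],"fingers":88}
    - {"offset":[60,0,-100],"twist":[0,0,0],"fingers":88}
    - {"offset":[60,0,-100],"twist":[0,0,0],"fingers":88}

```text
t: 25.33
tcp_pos: [0.3946, 0.1951, 0.2363]
tool_rot: [-0.028, 1.0, -0.0, -0.001]
ft_force: [-0.5, 1.0, -0.3]
grip_width: 0.0879
```

Run:
```python
from h import *
robot.camera('wrist');p=cam('wrist');im=robot.camera('wrist'); inh()
c=[proj('wrist',hold(30+a,15+b,48),p)[0] for a,b in [(-25,-85),(25,-85),(25,85),(-25,85)]]
print(np.round(c,1).tolist())
lo=np.min(c,0).astype(int)-25;hi=np.max(c,0).astype(int)+25
for q in c: cv2.circle(im,tuple(int(round(v)) for v in q),2,(0,0,255),1)
z=im[max(lo[1],0):hi[1],max(lo[0],0):hi[0]]; k=min(800/z.shape[1],360/z.shape[0])
a=cv2.resize(z,None,fx=k,fy=k,interpolation=2)
sd=cv2.resize(robot.camera('side')[150:245,230:325],(235,235),interpolation=2);tp=cv2.resize(robot.camera('top')[150:270,120:420],(560,235),interpolation=2)
r=np.hstack([sd,tp]); W=max(a.shape[1],r.shape[1]); f=lambda i: cv2.copyMakeBorder(i,0,0,0,W-i.shape[1],0)
cv2.imwrite('pics/v10.png',np.vstack([f(a),f(r)])); print(robot.get_state()['ft_force'],k,lo)
```

```text
in holder mm [-154.2   16.   235.1] rot [  0.21   0.18 -90.04] f [ 0.1  0.7 -0.2] w 0.08788360135037988 t 25.4333
[[218.8, 309.2], [220.9, 341.5], [347.2, 341.7], [349.4, 309.5]]
[ 0.7380326   0.10280259 -0.99592405] 4.390243902439025 [193 284]
```

View pics/v10.png

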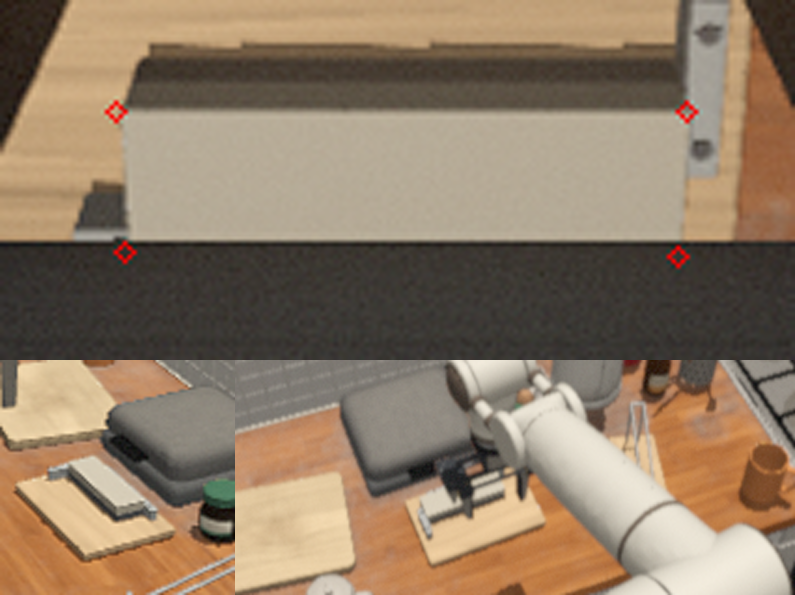

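```bash
python3 -c "
from plant import robot
print(robot.finish_job())"
```

```text
the job is handed in; nothing more can be done
None
```

The stone is lying on the bed, flat and pale face up, against both the long fence and the end stop. I handed the job in at about 25.5 s of the 58 s allowed; no verdict was reported.

- **Laying it down:** I gripped it across its 50 mm width, lifted it straight up and lowered it onto the bed until contact showed at about 10 N. When I let go it lay at about (−11, −14) mm in the holder's frame, well clear of fence and stop.
- **Pushing it home:** I pushed it to the fence with the open fingers, stopping shortly after the force reached about 15 N. I then pushed it to the end stop with shut fingers, stopping at about 16 N.
- **Fence check:** A second fence push met resistance at the same tool position as the first (−5.7 against −5.6 mm), so the stone had not moved off the fence.
- **Last pictures:** They show the stone touching the end stop and parallel to the fence. The fence side was partly hidden in the close wrist view. The jar and mug stand as before; the teapot shows only at the picture edge.
- **One disagreement:** The stone's free end looks about 2 mm short of where I predicted. I put that down to rounded edges, because the stone's width also looked slightly short in the earlier pictures.

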